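# Set the empty amber spice bottles out for refilling

## Robot

A 6-joint arm with a two-finger parallel gripper is mounted at the origin on the work surface. World frame = base frame: x ahead of the robot, y to its left, z up, the work surface at z = 0. Lengths are in mm, angles in rad, forces in N, time in s.
With the tool pointing down it reaches from about 275 to 750 mm from the base axis. Payload 10.2 kg.
Tool frame: the origin (TCP) lies at the very end of the fingers, on their centre line; the grasp point (between the pads) lies 19 mm behind it (bot.hold_point_z is the distance from the TCP to the grasp point, in mm); z points along the fingers, y is the line along which they close (so a half turn about z gives the same grasp; the last joint's range is limited). The gripper opens to 85 mm and grips with 20 to 120 N. Pads are 22 mm wide; open, the fingers measure 114 mm over their backs; the gripper's body (76 mm by 85 mm) begins 54 mm behind the grasp point. The pads swing forward as they close: fully open they stand 13 mm farther back than shut.
Start: joints at [-1.326, 0.313, 1.498, -0, 1.331, -0.223], TCP at [236.724, -468.607, 231.294] pointing down, gripper open.
Joint ranges: [-2.94, 2.94], [-0.97, 2.17], [0.19, 2.56], [-1.23, 4.37], [0.02, 3.11], [-2.88, 2.88]. Speed limits (rad/s): [2.39, 2.39, 3.01, 3.14, 3.14, 3.14].

## Interface

Orientations are given as a unit quaternion [w, x, y, z].
In Python, from plant import bot gives the robot as it stands. Calls block until the motion is done:
- bot.movep(position, orientation): joint-space move of the TCP to a pose.
- bot.line_to(position, frame=None, v=150, stop_force=None): straight line of the TCP; frame=None keeps the orientation; v is the mean speed in mm/s. With stop_force (N) it stops when the force on the tool has changed by that much, and returns True; else False.
- bot.move_joints(angles): joint-space move.
- bot.set_gripper(opening): opening from 0.0 (shut) to 1.0 (fully open); the grip force is fixed at half the most; returns when the fingers have stopped.
- bot.hold(seconds).
- bot.ik(position, orientation): joint angles nearest the present ones, or None.
- bot.read_state(): the state.
- bot.capture(name): name is "scene" or "side" or "wrist"; returns (picture, depth): 420x560x3 uint8, red, green, blue; 420x560 float32, mm along the optical axis (not along the pixel's ray), 0 where there is no reading.
- bot.camera_info(name): a dict with "fov_y" (degrees; the focal length in pixels is half the picture's height over the tangent of half this angle, whatever the lens; pixels are square), "cx", "cy" (the principal point, pixels), "k1" (the pictures are not rectified: a ray, as slopes to the right and down, at radius r is drawn at 1 + k1 r^2 times it, then the intrinsics apply), "world_to_cam" (4x4, takes a point from world to camera coordinates). Camera axes: x right, y down, z forward; pixel columns grow to the right and rows downward; lengths in mm; the calibration is good to about 2 mm. A picture is of the moment at which its call begins: read the wrist's pose just before it. camera_info takes no time and is no camera call; for the wrist camera it gives the pose at the moment of the call.
A pose or a line that the arm cannot do raises bot.MotionError and nothing moves.
- bot.hand_in(): hands the job in; it is judged then, once.
The state is a dict: "time": time; "qpos": joint angles; "dq": joint speeds; "joint_torque": joint torques, N m; "tool_pos": TCP position; "tcp_rot": TCP orientation; "contact_force": force on the tool from outside, world axes, zero at the start; "torque": the same for the moment, N m; "width": opening from 0.0 (shut) to 1.0 (fully open); "gripper_force": force on a finger pad.
Only numpy, scipy, OpenCV 4.12 (cv2) and the standard library are available. Lean on these libraries where they do the work, as an engineer would, in place of code of your own. Each camera call takes 0.05 s, during which the arm holds its last target. There are 200 camera calls.

## Task

Set the three empty amber spice bottles out for refilling: stand each one upright in the middle of the silicone trivet that has the colour of its cap. One of them sits in a close-fitting birch sleeve, so draw it straight up. Keep the bottles upright, set them down rather than dropping them, and leave the white jars and the egg cup where they are.

Things in the scene. Friction and masses are not known exactly. Their poses are not given: they have to be found in the camera images.
- amber_red_center (a point): Amber (brown) glass spice bottle with a red cap, empty, 80 to 150 g, standing loose. 44 mm in diameter and 120 mm tall: straight wall from the foot up to 90 mm, then a sloping shoulder and a red cap of 32 mm diameter from 100 to 120 mm. The point is on its axis, half-way up (60 mm above the foot); z is up along the axis. One of the three amber bottles, a different one each time, stands in the birch sleeve (its foot on the ledge too).
- amber_yellow_center (a point): Amber (brown) glass spice bottle with a yellow cap, empty, 80 to 150 g, standing loose. 44 mm in diameter and 120 mm tall: straight wall from the foot up to 90 mm, then a sloping shoulder and a yellow cap of 32 mm diameter from 100 to 120 mm. The point is on its axis, half-way up (60 mm above the foot); z is up along the axis. One of the three amber bottles, a different one each time, stands in the birch sleeve (its foot on the ledge too).
- amber_green_center (a point): Amber (brown) glass spice bottle with a green cap, empty, 80 to 150 g, standing loose. 44 mm in diameter and 120 mm tall: straight wall from the foot up to 90 mm, then a sloping shoulder and a green cap of 32 mm diameter from 100 to 120 mm. The point is on its axis, half-way up (60 mm above the foot); z is up along the axis. One of the three amber bottles, a different one each time, stands in the birch sleeve (its foot on the ledge too).
- trivet_red: Round red silicone trivet, 90 mm in diameter, 6 mm thick, flat, fixed to the ledge. Origin at the centre of its underside, z up.
- trivet_yellow: Round yellow silicone trivet, 90 mm in diameter, 6 mm thick, flat, fixed to the ledge. Origin at the centre of its underside, z up.
- trivet_green: Round green silicone trivet, 90 mm in diameter, 6 mm thick, flat, fixed to the ledge. Origin at the centre of its underside, z up.
- sleeve: Birch sleeve: upright tube fixed to the ledge, outer diameter 68 mm, bore 47.6 mm (open at the bottom), 35 mm tall. Origin at the centre of its underside. It holds the foot of one amber bottle, so that bottle is to be gripped with the fingertips above 35 mm and raised straight up by more than 35 mm.
- jar_red_center (a point): White ceramic jar with a red cap, full, loose, a bystander. 44 mm in diameter and 120 mm tall: straight wall from the foot up to 90 mm, then a sloping shoulder and a red cap of 32 mm diameter from 100 to 120 mm. The point is on its axis, half-way up (60 mm above the foot); z is up along the axis.
- jar_yellow_center (a point): White ceramic jar with a yellow cap, full, loose, a bystander. 44 mm in diameter and 120 mm tall: straight wall from the foot up to 90 mm, then a sloping shoulder and a yellow cap of 32 mm diameter from 100 to 120 mm. The point is on its axis, half-way up (60 mm above the foot); z is up along the axis.
- egg_cup: Blue ceramic egg cup, 50 mm in diameter at the rim, 60 mm tall, loose, a bystander. Origin at the centre of its underside.
Not all that is in view belongs to the job. What is shaped like the trivet_red but purple is not meant.

How it is judged:
By the outcome, as a careful person would: the job done as asked, in the order asked, and still so for the second after the job is handed in, with the robot touching nothing.
It also fails if it takes over 96 s, if anything falls off the work surface, if the arm or the gripper's body presses on something with over 40 N, if the wrist force passes 120 N, or if a joint passes its speed limit or range.

## Working session

There is one attempt and no reset: what is moved stays moved. The work goes in short steps, each a Python script; the robot and the scene stay as the last script left them, time stands still between calls to the robot, and variables do not carry over. Pictures are saved under pics/ and viewed, at most 14 in all, crops included, and the job is handed in when it is done.

```bash
ls; mkdir -p pics
python3 - <<'E'
from plant import bot
import cv2,numpy as np
for n in("scene","side","wrist"):
    i=bot.camera_info(n);p,d=bot.capture(n)
    np.savez(f"pics/{n}0.npz",p=p,d=d,W=i["world_to_cam"]);cv2.imwrite(f"pics/{n}0.png",p[:,:,::-1]);print(n,{k:(np.round(v,2).tolist() if k=="world_to_cam" else v) for k,v in i.items()}, (d==0).mean())
print(bot.read_state(),bot.hold_point_z)
E
```

```text
pics
scene {'fov_y': 52.06181241838928, 'cx': 279.9955659168431, 'cy': 197.7356144887971, 'k1': 0.02946230139360851, 'world_to_cam': [[-0.59, 0.8, 0.01, 371.4], [0.5, 0.38, -0.77, -222.26], [-0.63, -0.45, -0.63, 1307.44], [0.0, 0.0, 0.0, 1.0]]} 0.003975340136054422
side {'fov_y': 50.60982906182994, 'cx': 292.1093962012913, 'cy': 213.4863714420261, 'k1': -0.14181572327453706, 'world_to_cam': [[-0.91, -0.41, -0.01, 514.8], [-0.28, 0.65, -0.71, 227.34], [0.3, -0.64, -0.71, 989.7], [0.0, 0.0, 0.0, 1.0]]} 0.00405187074829932
wrist {'fov_y': 70.00596971332054, 'cx': 277.6198234391319, 'cy': 210.63905996946653, 'k1': 0.0014290795514095302, 'world_to_cam': [[0.45, -0.89, -0.0, -523.25], [-0.85, -0.43, 0.31, -40.44], [-0.28, -0.14, -0.95, 381.05], [0.0, 0.0, 0.0, 1.0]]} 0.00383078231292517
{'time': 0.15, 'qpos': array([-1.32637053e+00,  3.13323504e-01,  1.49824885e+00, -2.37228749e-05,
        1.33098017e+00, -2.23409336e-01]), 'dq': array([-0.00071577, -0.00190981, -0.00180824, -0.00116631,  0.00030947,
        0.00192301]), 'joint_torque': array([ 1.26277344e-03, -4.12367964e+01, -2.59796637e+01, -2.09873183e-04,
        3.25267785e-03,  2.62620961e-05]), 'tool_pos': array([ 236.68470754, -468.4125728 ,  230.87065798]), 'tcp_rot': array([-4.79788581e-04,  9.72765043e-01,  2.31792884e-01, -1.65631788e-05]), 'contact_force': array([ 0.06272191,  0.11830928, -0.22881379]), 'torque': array([-0.01198648,  0.00954625,  0.00185454]), 'gripper_force': 0.0, 'width': 0.99934016371127} 18.700000000000003
```

View pics/scene0.png

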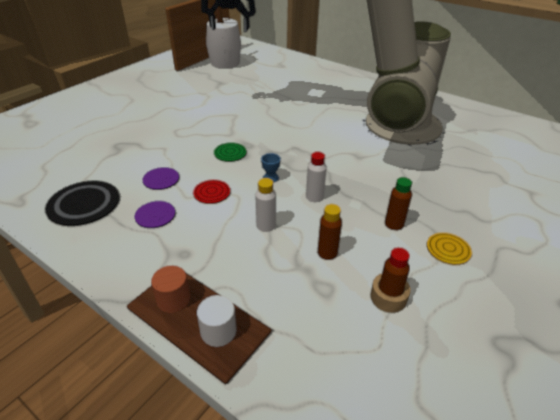

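View pics/side0.png

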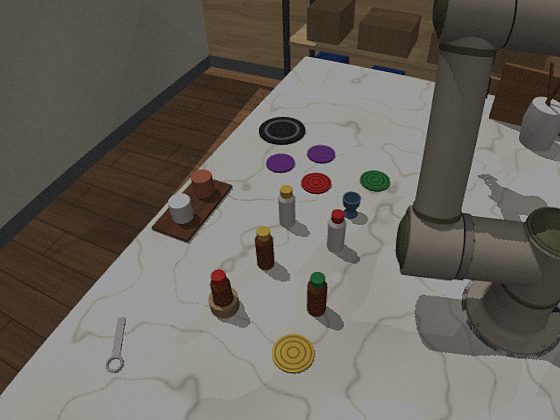

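The scene view shows the red amber bottle in the sleeve (cap at 399,257), yellow amber (331,212) and green amber (403,185). The trivets are red (212,191), yellow (449,248) and green (230,152); the jars are at (318,158) and (265,186), and the egg cup at (271,165). The side view shows the same layout.

```bash
cat > h.py <<'E'
import cv2,numpy as np
def rays(info,uv):
    f=210/np.tan(np.radians(info["fov_y"])/2); k=info["k1"]
    d=(np.atleast_2d(uv)-[info["cx"],info["cy"]])/f; s=d.copy()
    for _ in range(20): s=d/(1+k*(s**2).sum(1,keepdims=True))
    W=np.array(info["world_to_cam"]);R,t=W[:3,:3],W[:3,3]
    c=np.c_[s,np.ones(len(s))]
    return -R.T@t, c@R, c   # origin, world dirs (unit depth), cam dirs
def onplane(info,uv,z):
    o,r,_=rays(info,uv); return o+r*((z-o[2])/r[:,2])[:,None]
def deproj(info,uv,depth):
    o,r,_=rays(info,uv); return o+r*np.asarray(depth)[:,None]
HUE={"red":[(0,6),(172,180)],"yellow":[(20,32)],"green":[(45,85)],"blue":[(95,118)]}
def blobs(p,col,amin=40,smin=150,vmin=70):
    h=cv2.cvtColor(p,cv2.COLOR_RGB2HSV); m=np.zeros(h.shape[:2],bool)
    for a,b in HUE[col]: m|=(h[...,0]>=a)&(h[...,0]<=b)&(h[...,1]>smin)&(h[...,2]>vmin)
    n,l,st,c=cv2.connectedComponentsWithStats(cv2.morphologyEx(m.astype(np.uint8),cv2.MORPH_CLOSE,np.ones((5,5))))
    out=[]
    for i in range(1,n):
        if st[i,4]<amin: continue
        cs,_=cv2.findContours((l==i).astype(np.uint8),0,cv2.CHAIN_APPROX_NONE)
        v,u=np.nonzero(l==i); out.append((c[i],st[i,4],np.c_[u,v],st[i,:4],max(cs,key=len)[:,0]))
    return out
E
cat > m.py <<'E'
from plant import bot
from h import *
for n in("scene","side"):
    z=np.load(f"pics/{n}0.npz");p,d=z["p"],z["d"];i=bot.camera_info(n)
    for c in("red","yellow","green","blue"):
        for b in blobs(p,c,vmin=(90 if n=="scene" else 60)):
            if b[0][1]<130: continue
            uv=b[2];dd=d[uv[:,1],uv[:,0]];ok=dd>0
            P=deproj(i,uv[ok],dd[ok]); zz=np.percentile(P[:,2],[2,50,98])
            zp=6 if zz[1]<25 else 110
            if zp==6: q=cv2.fitEllipse(b[4])[0]
            else: q=b[0]
            w=onplane(i,b[4],zp)[:,:2]
            print(n,c,b[0].round(),b[1],b[3],"z",zz.round(),"xy",onplane(i,[q],zp)[0,:2].round(1),"ext",np.ptp(w,axis=0).round())
    uv=np.array([(200,110),(350,320),(300,370)]) if n=="scene" else np.array([(250,290),(400,100)])
    print("surface",deproj(i,uv,d[uv[:,1],uv[:,0]]).round())
E
python3 m.py
```

```text
scene red [317. 157.] 100 [312 152  12  13] z [106. 120. 123.] xy [449.6 -29.2] ext [45. 29.]
scene red [211. 191.] 636 [194 181  36  22] z [ 4.  7. 10.] xy [ 593.8 -228.7] ext [86. 86.]
scene red [399. 256.] 215 [391 248  18  19] z [104. 121. 123.] xy [618.8 246.2] ext [46. 28.]
scene yellow [265. 185.] 168 [259 178  14  15] z [106. 120. 122.] xy [601.7 -58.1] ext [44. 40.]
scene yellow [331. 212.] 216 [324 204  16  18] z [103. 120. 123.] xy [592.5  95.7] ext [47. 35.]
scene yellow [449. 248.] 1032 [427 233  44  31] z [ 4.  7. 10.] xy [434.6 294.1] ext [89. 86.]
scene green [230. 150.] 247 [215 144  28  14] z [ 5.  8. 10.] xy [ 430.3 -316.1] ext [69. 69.]
scene green [404. 181.] 70 [398 178  13   8] z [119. 121. 123.] xy [416.  165.6] ext [24. 24.]
surface [[ 310. -546.    2.]
 [ 707.  214.   -2.]
 [ 839.  197.    1.]]
side red [316. 182.] 465 [302 173  29  20] z [ 3.  6. 10.] xy [ 590.2 -228.3] ext [86. 88.]
side red [337. 216.] 134 [332 209  12  15] z [103. 119. 123.] xy [454.7 -24.4] ext [31. 47.]
side red [218. 277.] 176 [211 270  14  17] z [102. 119. 122.] xy [624.1 248.7] ext [35. 39.]
side yellow [286. 191.] 129 [281 185  11  14] z [104. 119. 123.] xy [604.6 -55.5] ext [36. 47.]
side yellow [263. 233.] 157 [257 226  13  16] z [104. 119. 123.] xy [593.5  97.4] ext [37. 44.]
side yellow [293. 353.] 1263 [272 334  42  39] z [ 3.  6. 10.] xy [429.8 296.5] ext [88. 90.]
side green [375. 180.] 418 [361 171  28  19] z [ 3.  7. 10.] xy [ 433.5 -307.9] ext [84. 84.]
side green [318. 277.] 114 [311 272  14  12] z [117. 119. 122.] xy [430.6 163.2] ext [29. 28.]
surface [[ 592.  183.   -4.]
 [ 477. -797.    3.]]
```

```bash
cat > look.py <<'E'
from plant import bot
from h import *
import json
def q(a): return [0,np.cos(a/2),np.sin(a/2),0]
def Rt(a): return np.array([[np.cos(a),np.sin(a),0],[np.sin(a),-np.cos(a),0],[0,0,-1.]])
est={"g":(425,164,120),"y":(593,96.5,120),"r":(621,247.5,120),"Ty":(432,295,6),"Tr":(592,-228.5,6),"Tg":(432,-312,6)}
col={"r":"red","y":"yellow","g":"green"}
def look(k,e,Z=330):
    # camera pose in tool frame from the present pose
    i=bot.camera_info("wrist");s=bot.read_state();W=np.array(i["world_to_cam"])
    a0=2*np.arctan2(s["tcp_rot"][2],s["tcp_rot"][1]);T=Rt(a0)
    co=T.T@(-W[:3,:3].T@W[:3,3]-s["tool_pos"]);cd=T.T@W[2,:3]
    e=np.array(e,float);az=np.arctan2(e[1],e[0]);a=az+np.pi/2;R=Rt(a)
    o=R@co;d=R@cd
    p=e-o-d*((e[2]-Z-o[2])/d[2]);p[2]=Z
    bot.movep(p.tolist(),q(a));bot.hold(.3)
    i=bot.camera_info("wrist");im,dep=bot.capture("wrist")
    cv2.imwrite(f"pics/w_{k}.png",im[:,:,::-1])
    c=col[k[-1]];best=None
    for b in blobs(im,c,vmin=40,smin=110):
        uv=b[2];dd=dep[uv[:,1],uv[:,0]];ok=dd>0
        P=deproj(i,uv[ok],dd[ok]);sel=abs(P[:,2]-e[2])<5
        if sel.sum()<50: continue
        w=onplane(i,uv[ok][sel],e[2])[:,:2].astype(np.float32)
        cc,r=cv2.minEnclosingCircle(w);m=w.mean(0)
        if best is None or np.hypot(*(m-e[:2]))<np.hypot(*(best[0]-e[:2])): best=(m,cc,r,np.median(P[sel,2]),b[0],len(w))
    print(k,"mean",best[0].round(1),"circ",np.round(best[1],1),"r %.1f z %.1f"%best[2:4],best[4].round(),best[5],"t %.1f"%bot.read_state()["time"],"camoff",co.round(),cd.round(2))
    return best[0]
if __name__=="__main__":
    out={}
    for k in("Tg","Tr","Ty","g","y","r"):
        try: out[k]=look(k,est[k]).tolist()
        except bot.MotionError as x: print(k,x)
    json.dump(out,open("pos.json","w"))
E
python3 look.py
```

```text
Tg mean [ 435.3 -308.4] circ [ 433.9 -309.9] r 41.7 z 6.5 [278. 208.] 1793 t 1.8 camoff [  80.   -1. -143.] [-0.31 -0.    0.95]
Tr mean [ 590.7 -229.1] circ [ 590.3 -229.9] r 43.7 z 6.3 [277. 211.] 2099 t 2.8 camoff [  81.   -1. -143.] [-0.31 -0.    0.95]
Ty mean [428.5 295.2] circ [429.2 294.4] r 44.0 z 6.4 [275. 209.] 2132 t 5.2 camoff [  81.   -1. -143.] [-0.31 -0.    0.95]
g mean [427.2 170.9] circ [427.1 170.9] r 13.5 z 120.1 [281. 207.] 352 t 6.3 camoff [  82.   -0. -143.] [-0.31 -0.    0.95]
y mean [591.6  99.2] circ [592.  99.] r 15.8 z 120.1 [277. 209.] 472 t 7.4 camoff [  81.   -0. -143.] [-0.31 -0.    0.95]
r mean [621.6 250.1] circ [621.6 249.9] r 15.6 z 120.1 [279. 208.] 473 t 8.4 camoff [  81.   -1. -143.] [-0.31  0.    0.95]
```

```bash
python3 -c "
import cv2,numpy as np
a=cv2.imread('pics/w_g.png');b=cv2.imread('pics/w_Tg.png')
cv2.imwrite('pics/gg.png',np.hstack([cv2.resize(x[150:270,210:350],None,fx=2.8,fy=2.8) for x in(a,b)]))
for x,u in((a,281),(b,278)):
  h=cv2.cvtColor(x,cv2.COLOR_BGR2HSV);print(h[208,u-40:u+40:3].tolist())"
```

```text
[[60, 2, 110], [45, 5, 110], [90, 2, 109], [60, 2, 110], [90, 2, 110], [90, 2, 109], [40, 7, 110], [26, 17, 108], [24, 12, 105], [34, 29, 61], [65, 115, 69], [64, 113, 70], [64, 115, 71], [65, 115, 71], [64, 119, 71], [65, 115, 73], [64, 116, 75], [65, 114, 74], [12, 16, 80], [113, 9, 112], [113, 9, 113], [110, 7, 112], [110, 7, 112], [120, 7, 112], [120, 7, 112], [120, 7, 112], [110, 7, 111]]
[[36, 12, 108], [26, 17, 108], [21, 17, 106], [25, 15, 104], [49, 28, 73], [64, 108, 59], [63, 113, 63], [64, 118, 65], [63, 96, 53], [64, 120, 66], [64, 124, 64], [64, 104, 54], [65, 124, 66], [65, 124, 66], [65, 127, 66], [65, 123, 62], [64, 107, 57], [65, 122, 67], [63, 113, 63], [65, 111, 60], [65, 122, 67], [65, 102, 55], [65, 87, 73], [50, 7, 108], [30, 2, 108], [45, 5, 109], [45, 5, 109]]
```

View pics/gg.png

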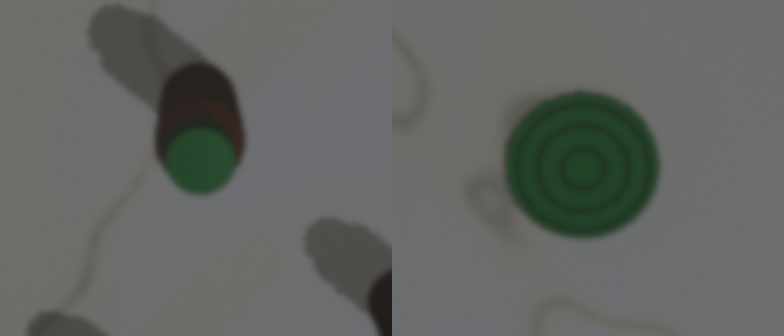

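View pics/w_r.png

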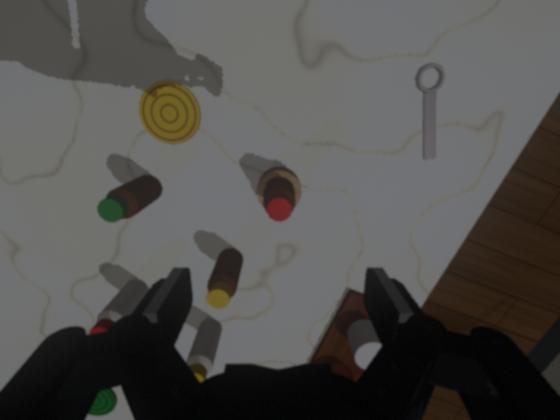

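```bash
sed -i 's/smin=110/smin=70/' look.py
cat > act.py <<'E'
from look import *
G=54
def st(msg):
    s=bot.read_state();print(msg,"t %.1f"%s["time"],"p",s["tool_pos"].round(1),"F",s["contact_force"].round(1),"M",s["torque"].round(2),"w %.3f gf %.0f"%(s["width"],s["gripper_force"]))
def pick(xy,lift=200):
    a=np.arctan2(xy[1],xy[0])+np.pi/2
    bot.movep([*xy,200],q(a)); st("above")
    print("hit",bot.line_to([*xy,G],v=100,stop_force=10)); st("down")
    bot.set_gripper(0.0); bot.hold(.2); st("closed")
    bot.line_to([*xy,G+20],v=40);st("part")
    bot.line_to([*xy,lift],v=120);bot.hold(.2); st("lifted")
E
python3 - <<'E'
from act import *
pos=json.load(open("pos.json"))
pos["g"]=look("g",est["g"]).tolist()
json.dump(pos,open("pos.json","w"))
pick(pos["r"])
p,d=bot.capture("scene");cv2.imwrite("pics/s1.png",p[:,:,::-1])
E
```

```text
g mean [426.9 171.4] circ [427.  171.4] r 15.3 z 120.1 [281. 206.] 454 t 9.6 camoff [  81.   -0. -143.] [-0.31 -0.    0.95]
above t 10.6 p [621.5 250.2 201.3] F [ 0.3 -0.   0.9] M [ 0.01 -0.02 -0.05] w 1.001 gf 0
hit False
down t 12.2 p [621.9 250.2  54.6] F [-0.   0.3 -0.2] M [-0.    0.05 -0.01] w 1.000 gf 0
closed t 12.9 p [621.9 250.1  54.4] F [0.1 0.3 4. ] M [ 0.04 -0.07 -0.03] w 0.500 gf 61
part t 13.5 p [621.5 250.1  73.9] F [ 0.7  0.3 -2.5] M [ 0.02 -0.02 -0.03] w 0.499 gf 61
lifted t 14.9 p [621.5 250.  199.5] F [ 0.7 -0.3 -1.7] M [-0.03 -0.   -0.06] w 0.497 gf 61
```

View pics/s1.png

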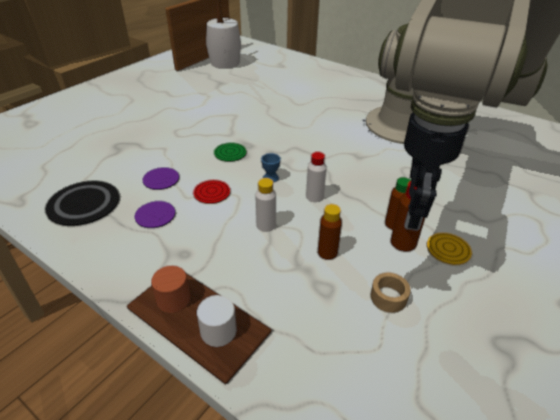

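Red came cleanly out of the sleeve (the ring is empty at 390,292), and the bottle hangs upright. Next I place it on the red trivet.

```bash
cat >> act.py <<'E'
def place(k,col_k):
    pos=json.load(open("pos.json"));xy=pos[k]
    s=bot.read_state()["tool_pos"];bot.line_to([s[0],s[1],240],v=150)
    a=np.arctan2(xy[1],xy[0])+np.pi/2
    bot.movep([*xy,240],q(a));bot.line_to([*xy,G+18],v=130);bot.hold(.3);st("low")
    print("touch",bot.line_to([*xy,G-2],v=15,stop_force=5));st("set")
    bot.set_gripper(1.0);bot.hold(.2);st("open")
    bot.line_to([*xy,200],v=130)
    m=look(col_k,(*xy,126));t=look(k,(*xy,6))
    print("bottle vs trivet target",(m-xy).round(1))
E
python3 - <<'E'
from act import *
place("Tr","r")
E
```

```text
low t 18.9 p [ 590.7 -229.2   72.2] F [-0.1  0.1 -1.3] M [ 0.06 -0.01  0.02] w 0.500 gf 61
touch True
set t 19.7 p [ 590.7 -229.1   60.4] F [-0.7 -0.4  4.9] M [0.06 0.25 0.02] w 0.499 gf 61
open t 20.4 p [ 590.3 -228.9   59.5] F [ 0.2  0.4 -0.1] M [0.01 0.02 0.03] w 0.999 gf 0
r mean [ 589.5 -229.4] circ [ 589.4 -229.7] r 16.1 z 126.1 [278. 190.] 511 t 22.6 camoff [  81.   -0. -143.] [-0.31 -0.    0.95]
Tr mean [ 595.7 -219.3] circ [ 590.6 -230. ] r 44.7 z 6.4 [278. 215.] 1259 t 23.2 camoff [  81.   -1. -143.] [-0.31 -0.    0.95]
bottle vs trivet target [-1.1 -0.3]
```

View pics/w_Tr.png

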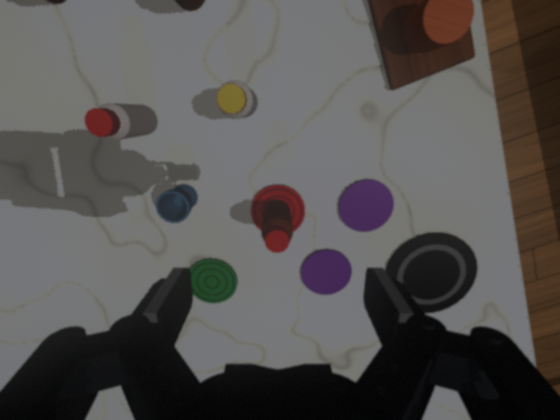

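The red bottle stands upright in the middle of the red trivet (about 278,212), within roughly 1 mm. Next is yellow, then green.

Run:
```python
from act import *
pos=json.load(open("pos.json"))
pos["Tg"]=look("Tg",est["Tg"]).tolist();json.dump(pos,open("pos.json","w"))
pick(pos["g"]); place("Tg","g")
```

```text
Tg mean [ 434.1 -309.7] circ [ 433.4 -310.4] r 43.6 z 6.5 [278. 209.] 2107 t 24.3 camoff [  81.   -1. -143.] [-0.31 -0.    0.95]
above t 25.9 p [427.5 170.8 200.3] F [-0.3 -0.6  0.4] M [-0.02 -0.02  0.01] w 1.002 gf 0
hit False
down t 27.5 p [427.1 171.4  54.4] F [ 0.5 -0.3  1. ] M [-0.07  0.03  0.01] w 0.998 gf 0
closed t 28.2 p [427.1 171.4  54.4] F [-1.4  0.5  5.5] M [-0.04  0.32 -0.06] w 0.502 gf 61
part t 28.8 p [426.8 171.4  74. ] F [ 0.7  0.2 -1.2] M [0.01 0.02 0.  ] w 0.499 gf 61
lifted t 30.2 p [426.7 171.3 199.6] F [ 0.3  0.3 -1.5] M [ 0.03 -0.01  0.  ] w 0.496 gf 61
low t 34.1 p [ 434.2 -309.7   72.2] F [ 0.6 -0.8 -1.1] M [-0.04 -0.08 -0.03] w 0.501 gf 61
touch True
set t 35.0 p [ 434.1 -309.6   60.4] F [-0.3  0.5  3.7] M [ 0.07  0.17 -0.04] w 0.500 gf 62
open t 35.7 p [ 433.7 -309.3   59.8] F [-0.8 -0.2 -0.2] M [ 0.01 -0.02  0.  ] w 1.000 gf 0
g mean [ 433.  -309.5] circ [ 432.9 -309.6] r 15.6 z 126.1 [279. 189.] 484 t 37.8 camoff [  81.   -1. -143.] [-0.31 -0.    0.95]
Tg mean [ 443.  -301.2] circ [ 433.7 -310.4] r 43.7 z 6.4 [279. 203.] 1120 t 38.5 camoff [  81.   -1. -143.] [-0.31 -0.    0.95]
bottle vs trivet target [-1.1  0.2]
```

Run:
```python
from act import *
pos=json.load(open("pos.json"))
pos["y"]=look("y",(*pos["y"],120)).tolist();
pick(pos["y"]); place("Ty","y")
for n in("scene","side"):
    p,d=bot.capture(n);cv2.imwrite(f"pics/{n}_end.png",p[:,:,::-1])
```

```text
y mean [591.6  98.7] circ [591.5  98.6] r 16.1 z 120.1 [277. 211.] 488 t 40.3 camoff [  81.   -1. -143.] [-0.31 -0.    0.95]
above t 40.9 p [592.3  98.9 201.7] F [ 0.2 -1.   0.6] M [ 0.02 -0.    0.04] w 0.998 gf 0
hit False
down t 42.5 p [591.9  98.7  54.6] F [ 0.4  0.  -0.3] M [-0.01 -0.    0.06] w 1.000 gf 0
closed t 43.2 p [591.9  98.7  54.4] F [0.2 0.  4.9] M [0.04 0.12 0.01] w 0.498 gf 61
part t 43.8 p [591.5  98.7  73.9] F [ 0.1  0.3 -1.4] M [ 0.   -0.   -0.01] w 0.497 gf 61
lifted t 45.2 p [591.5  98.7 199.5] F [-0.1 -0.1 -1.6] M [-0.03  0.04  0.02] w 0.494 gf 61
low t 48.4 p [428.5 295.2  72.2] F [ 0.7 -0.2 -1.5] M [ 0.03 -0.02  0.03] w 0.498 gf 61
touch True
set t 49.2 p [428.5 295.2  60.4] F [-1.5  0.1  5.9] M [-0.14  0.25 -0.02] w 0.500 gf 62
open t 49.9 p [428.  295.   59.7] F [ 0.9 -0.8 -0.8] M [-0.01  0.04 -0.08] w 1.000 gf 0
y mean [428.6 295.6] circ [428.9 295.5] r 16.1 z 126.1 [278. 190.] 509 t 52.1 camoff [  81.    0. -143.] [-0.31 -0.    0.95]
Ty mean [423.3 304.4] circ [429.  294.5] r 44.9 z 6.3 [278. 204.] 1172 t 52.7 camoff [  81.    0. -143.] [-0.31 -0.    0.95]
bottle vs trivet target [0.1 0.4]
```

View pics/scene_end.png

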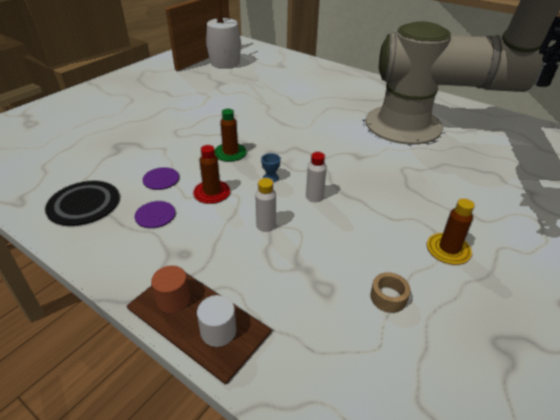

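View pics/side_end.png

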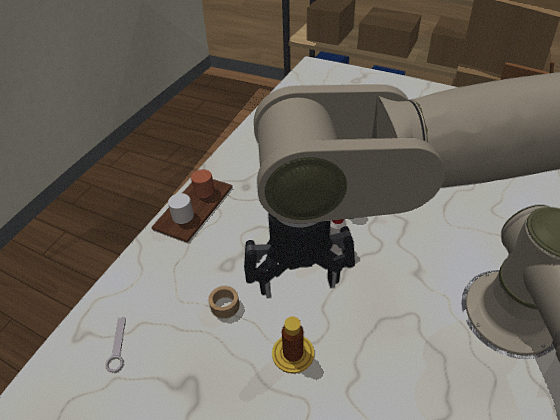

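The scene view shows all three bottles upright on their trivets: green (230,150), red (211,190) and yellow (450,245). The jars and egg cup haven't moved, and in the side view the gripper is clear of everything. Handing in.

```bash
python3 -c "
from plant import bot
print(bot.hand_in())"
```

```text
the job is handed in; nothing more can be done
None
```

The job is handed in: all three amber bottles stand upright on the trivets matching their caps, about 1 mm from centre by the wrist camera; the jars and egg cup look unmoved, and the robot's clock read about 53 s of the 96 s allowed.

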